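Spin-test two rollers and reject the one that binds

TASK

The two rubber-tyred rollers in the metal stand are due to go back on the lab cart. Try each wheel on its axle by twisting it about a quarter turn where it stands and letting go; one turns freely, the other binds after a few degrees. Take out the roller that binds and put it in the red tray; leave the good one seated upright in the stand.

Things in the scene. Friction and masses are not known exactly. Their poses are not given: they have to be found in the camera images.
- roller_a_center (a point): Wheel centre of one roller: black rubber-tyred wheel, 50 mm diameter, 28 mm wide, flat on a vertical axle over a grey square foot (46x46x14 mm); 61 mm high in all, about 0.2 kg. The point is 42 mm above the foot's underside, 52 mm above the desk while seated. z is the axle, up; x, y along the foot's sides. Grip it across the tyre from above, at any yaw; it lifts straight out.
- roller_a_wheel (a joint): Angle of that wheel on its axle, rad, counter-clockwise from above positive, within 0.06 of 0 at the start; the orange bar on its white hub face turns with it. A good wheel turns without end and stays about where it is left; a bound one stops about 0.2 rad from 0 either way, and the fingers then slip round the tyre.
- roller_b_center (a point): The same point of the other roller, which looks just the same. Either roller may stand in either pocket.
- roller_b_wheel (a joint): Angle of the other roller's wheel, as above.
- stand: Fixed aluminium plate, 85 mm along its x, 230 mm along its y, 22 mm high, with two square pockets 65 mm either side of its middle along y, 12 mm deep, in which the rollers' feet stand with 1.5 mm play all round. Origin at the centre of its underside, z up.
- reject_tray: Red open tray, fixed on the desk, 180 mm along its x, 150 mm along its y, 40 mm high, walls and floor 4 mm thick. Origin at the centre of its underside, z up.
Mind the look-alikes: they are no part of the job. Leave any yellow look-alike of the part that bears roller_b_center alone.

How it is judged:
By the outcome, as a careful person would: the job done as asked, in the order asked, and still so for the second after the job is handed in, with the robot touching nothing.
It also fails if it takes over 56 s, if anything falls off the work surface, if the arm or the gripper's body presses on something with over 40 N, if the wrist force passes 120 N, or if a joint passes its speed limit or range.

ROBOT

A 6-joint arm with a two-finger parallel gripper is mounted at the origin on a cart in front of the work surface, level with it; the furniture and walls round the work are solid. World frame = base frame: x ahead of the robot, y to its left, z up, the work surface at z = 0. Lengths are in m, angles in rad, forces in N, time in s.
With the tool pointing down it reaches from about 0.35 to 0.725 m from the base axis. Payload 6 kg.
Tool frame: the origin (TCP) lies at the very end of the fingers, on their centre line; the grasp point (between the pads) lies 19 mm behind it; z points along the fingers, x is the direction in which the jaws open and shut, and the axes are right-handed (so a half turn about z gives the same grasp; the last joint's range is limited). The gripper opens to 85 mm and grips with 20 to 120 N. Pads are 22 mm wide; open, the fingers measure 114 mm over their backs; the gripper's body (76 mm by 85 mm) begins 54 mm behind the grasp point. The pads swing forward as they close: fully open they stand 13 mm farther back than shut.
Start: joints at [-0.934, 0.04, 0.085, 0, -1.615, -0.334], TCP at [0.179, -0.573, 0.231] pointing down, gripper open.
Joint ranges: [-2.56, 2.56], [-1.29, 2.01], [-1.08, 1.49], [-3.29, 1.98], [-2.81, -0.18], [-2.99, 2.99]. Speed limits (rad/s): [2.57, 2.57, 3.01, 3.14, 3.14, 3.14].

INTERFACE

Orientations are given as a rotation vector (axis times angle).
In Python, from workcell import arm gives the robot as it stands. The module is installed in compiled form; this text tells all that it offers.
- The arm moves only by the tool apply_moves, never from a script. Its argument "deltas" is a list of rows, each a list of 4 numbers: the shift along the tool's x, y, z in m, then the turn about the tool's z in rad. A call has 1 to 20 rows; each row shifts and turns the commanded pose from where the row before left it, along the tool's axes as they then stand; what a row does not reach is not made up. A row lasts 1/12 s, in which the tool goes at most 41.7 mm and 7.16 degrees, less where a joint would pass 70% of its speed; a pose out of reach is approached as far as the arm can. A call with a gripper value outside its range is refused whole. "jaw" is the finger opening in m, from 0 to 0.0854, set as the call begins (left out, the last holds). The fingers move at their own pace and stop on an object; the grip force is fixed at half the most. Time passes only in rows, so rows that do not move let the fingers close. It gives the time, the measured TCP pose, the force and the opening at its end, in the units of the state.
- arm.observe(): the state, without advancing time (a new reading comes with each control period).
- arm.grab_frame(name): name is "scene" or "top" or "wrist"; returns a dict with "img" (384x512x3 uint8, red, green, blue), "intrinsics" (3x3 intrinsics, pixels), "dist_coeffs" ([k1, k2, p1, p2, k3] as OpenCV has them; the pictures are not rectified), "extrinsics" (4x4, takes a point from camera to world coordinates); the wrist camera has in their place "mount" (4x4, takes a point from camera to tool coordinates, whose origin is the TCP and whose axes are the tool frame's). Camera axes: x right, y up, looking along -z (the intrinsics and any distortion apply to the point x, -y, -z); pixel columns grow to the right and rows downward; lengths in m; the calibration is good to about 2 mm. A picture is of the moment at which its call begins: read the wrist's pose just before it. There is no depth.
- arm.close_job(): hands the job in, once; it reports no verdict.
The state is a dict: "clock": time; "qpos": joint angles; "qd": joint speeds; "effort": joint torques, N m; "tcp_pos": TCP position; "eef_rot": TCP orientation; "wrist_force": force on the tool from outside, world axes, zero at the start; "torque": the same for the moment, N m; "grip_width": finger opening in m.
Only numpy, scipy, OpenCV 4.12 (cv2) and the standard library are available. Lean on these libraries where they do the work, as an engineer would, in place of code of your own. Each camera call takes 0.05 s, during which the arm holds its last target. There are 200 camera calls.

## Working session

There is one attempt and no reset: what is moved stays moved. The work goes in short steps, Python scripts to look and compute and a tool call to move; the robot and the scene stay as the last step left them, time stands still between calls to the robot, and variables do not carry over. Pictures are saved under pics/ and viewed, about 8 in all and at most 12, crops included, and the job is handed in when it is done.

Besides the shell and the picture viewer there is one more tool, called after "Request:" as name(argument=value, ...) on one line, values as JSON. apply_moves: Moves the arm, as the interface text tells. Its arguments: {"type":"object","properties":{"deltas":{"type":"array"},"jaw":{"type":"number"}},"required":["deltas"]}

```bash
mkdir -p pics; cat > h.py <<'E'
import numpy as np, cv2
from scipy.spatial.transform import Rotation as R
from workcell import arm
def cam(name):
    s=arm.observe(); f=arm.grab_frame(name)
    if name=="wrist":
        T=np.eye(4);T[:3,:3]=R.from_rotvec(s["eef_rot"]).as_matrix();T[:3,3]=s["tcp_pos"]
        f["T"]=T@np.array(f["mount"])
    else: f["T"]=np.array(f["extrinsics"])
    f["K"]=np.array(f["intrinsics"],float);f["D"]=np.array(f["dist_coeffs"],float)
    np.savez(f"pics/{name}_last.npz",T=f["T"],K=f["K"],D=f["D"],img=f["img"])
    return f
def ray(f,uv):
    p=cv2.undistortPoints(np.array([[uv]],float),f["K"],f["D"])[0,0]
    d=f["T"][:3,:3]@np.array([p[0],-p[1],-1]); return f["T"][:3,3],d/np.linalg.norm(d)
def onz(f,uv,z):
    o,d=ray(f,uv); return o+d*(z-o[2])/d[2]
def tri(fs,uvs):
    A=np.zeros((3,3));b=np.zeros(3)
    for f,uv in zip(fs,uvs):
        o,d=ray(f,uv);P=np.eye(3)-np.outer(d,d);A+=P;b+=P@o
    x=np.linalg.solve(A,b)
    return x,[np.linalg.norm((np.eye(3)-np.outer(d,d))@(x-o)) for o,d in (ray(f,u) for f,u in zip(fs,uvs))]
def proj(f,X):
    c=np.linalg.inv(f["T"])@np.append(X,1); return cv2.projectPoints(np.array([[c[0],-c[1],-c[2]]]),np.zeros(3),np.zeros(3),f["K"],f["D"])[0][0,0]
def load(n): return dict(np.load(f"pics/{n}_last.npz"))
E
python3 - <<'E'
from h import *
a=cam("top");b=cam("scene")
for n,f in(("top",a),("scene",b)):
    cv2.imwrite(f"pics/{n}0.png",cv2.resize(f["img"][:,:,::-1],(800,600),interpolation=cv2.INTER_CUBIC)); print(f["T"].round(3))
print(arm.observe())
E
```

```text
[[ 0.019  0.985 -0.17   0.415]
 [-0.999  0.013 -0.035 -0.082]
 [-0.032  0.171  0.985  0.914]
 [ 0.     0.     0.     1.   ]]
[[ 0.908  0.189 -0.375  0.23 ]
 [-0.419  0.446 -0.791 -0.737]
 [ 0.018  0.875  0.484  0.474]
 [ 0.     0.     0.     1.   ]]
{'clock': 0.1, 'qpos': array([-9.34319511e-01,  4.07824033e-02,  8.39325962e-02, -4.22089042e-04,
       -1.61551582e+00, -3.33678240e-01]), 'qd': array([ 9.67067556e-04, -8.18825283e-05,  2.98074604e-03,  1.41888913e-03,
       -1.85827988e-03, -2.90605807e-04]), 'effort': array([-4.39915108e-03, -3.69345725e+01,  3.48283517e+01,  6.95176452e+00,
       -4.53141532e-03, -1.89604475e-05]), 'tcp_pos': array([ 0.17889099, -0.5724033 ,  0.23037072]), 'eef_rot': array([-1.86015140e+00, -2.52998144e+00, -1.36136329e-03]), 'wrist_force': array([ 0.89020051, -0.18755516, -0.80787918]), 'torque': array([-0.00122749, -0.03607147,  0.01869711]), 'grip_width': 0.08586251680510897}
```

View pics/top0.png

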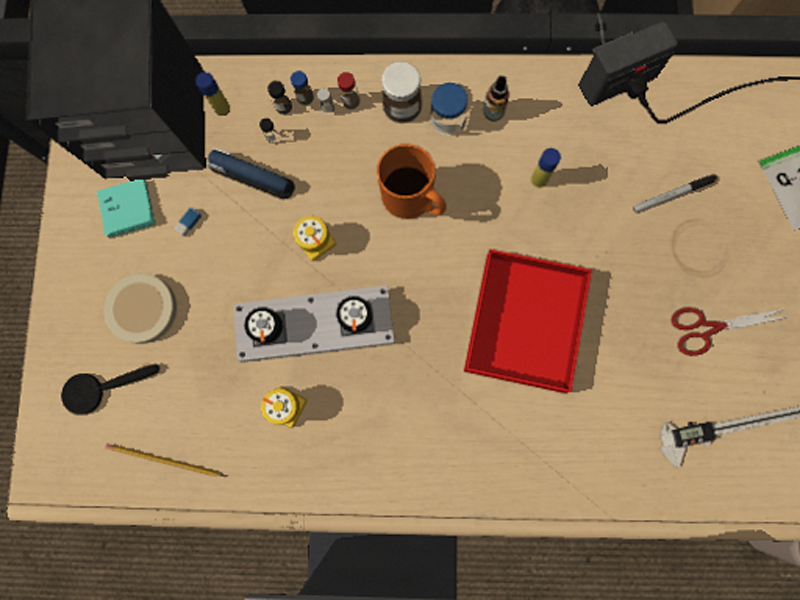

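View pics/scene0.png

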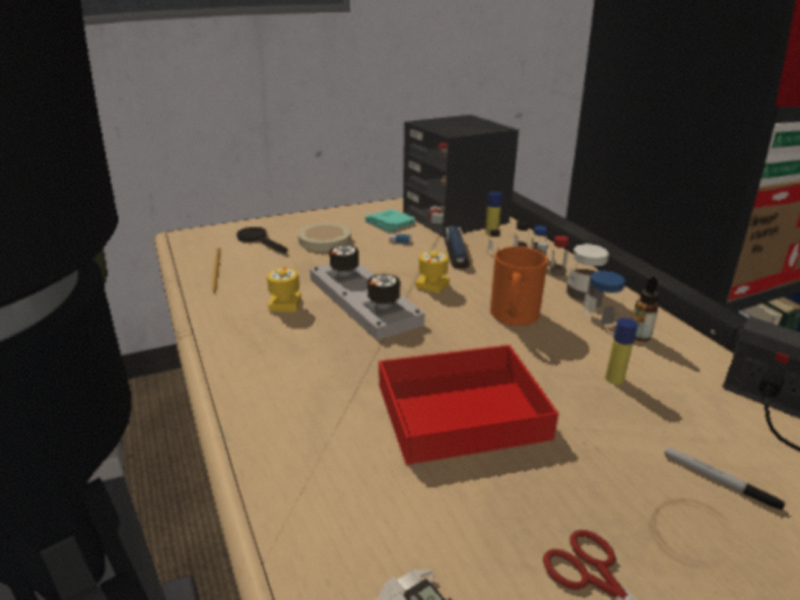

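The top view shows the black rollers at about (264,325) and (354,313), the stand between them, and the red tray at (530,320). Possible confusions are the yellow look-alikes at (312,235) and (283,406), and the black knob at (82,393). I choose the two black ones in the metal plate and check that with one close crop.

```bash
python3 - <<'E'
from h import *
a=load("top");b=load("scene")
c1=a["img"][175:240,140:260,::-1];c2=b["img"][150:220,190:280,::-1]
i1=cv2.resize(c1,None,fx=5,fy=5,interpolation=cv2.INTER_CUBIC)[:,:600]
i2=cv2.resize(c2,None,fx=3.8,fy=3.8,interpolation=cv2.INTER_CUBIC)
o=np.zeros((595,600,3),np.uint8);o[:325]=i1;h=min(270,i2.shape[0]);o[325:325+h,:i2.shape[1]]=i2[:h]
cv2.imwrite("pics/crop1.png",o)
k=.64
for n,t,s in(("L",(264,324),(344,251)),("R",(354,312),(384,281))):
    x,r=tri([a,b],[np.array(t)*k,np.array(s)*k]);print(n,x.round(4),np.round(r,4))
    print(onz(a,np.array(t)*k,.066).round(4))
for p in((236,306),(385,289),(393,342),(242,360)):print("stand",onz(a,np.array(p)*k,.022).round(4))
for p in((489,250),(591,270),(569,391),(466,372)):print("tray",onz(a,np.array(p)*k,.04).round(4))
for p in((312,232),(280,403)):print("yellow",onz(a,np.array(p)*k,.056).round(4))
E
```

```text
L [0.5315 0.1343 0.0645] [0.0002 0.0002]
[0.5314 0.1339 0.066 ]
R [0.5503 0.0087 0.0636] [0.0003 0.0003]
[0.5502 0.0084 0.066 ]
stand [0.5637 0.1884 0.022 ]
stand [ 0.5921 -0.0316  0.022 ]
stand [ 0.514 -0.045  0.022]
stand [0.4841 0.1745 0.022 ]
tray [ 0.6481 -0.1824  0.04  ]
tray [ 0.6203 -0.3285  0.04  ]
tray [ 0.4472 -0.2923  0.04  ]
tray [ 0.4713 -0.1491  0.04  ]
yellow [0.668 0.074 0.056]
yellow [0.4231 0.108  0.056 ]
```

View pics/crop1.png

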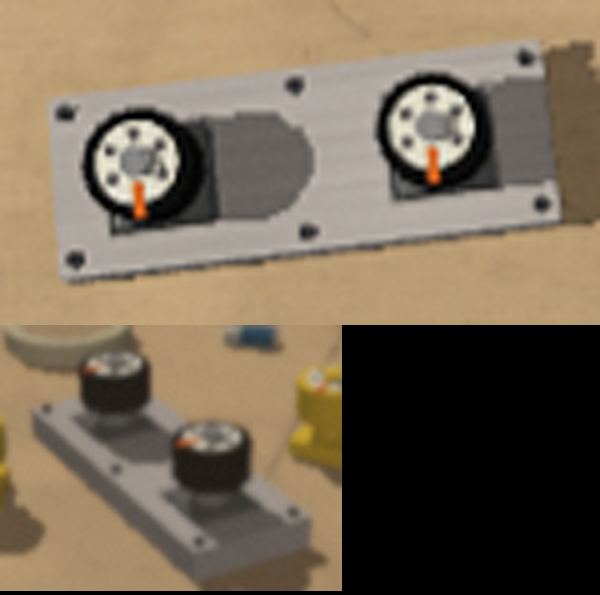

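Request:
apply_moves(deltas=[[0.0222,0.0264,0,0],[0.0222,0.0264,0,0],[0.0222,0.0264,0,0],[0.0222,0.0264,0,0],[0.0222,0.0264,0,0],[0.0222,0.0264,0,0],[0.0222,0.0264,0,0],[0.0222,0.0264,0,0],[0.0222,0.0264,0,0],[0.0222,0.0264,0,0],[0.0222,0.0264,0,0],[0.0222,0.0264,0,0],[0.0222,0.0264,0,0],[0.0222,0.0264,0,0],[0.0222,0.0264,0,0],[0.0222,0.0264,0,0],[0.0222,0.0264,0,0],[0.0222,0.0264,0,0],[0.0222,0.0264,0,0],[0.0222,0.0264,0,0]], jaw=0.085)

```text
clock: 1.77
tcp_pos: [0.551, 0.0103, 0.2309]
eef_rot: [-1.86, -2.531, 0.0]
wrist_force: [0.9, -0.9, 1.4]
grip_width: 0.0851
```

Request:
apply_moves(deltas=[[0,0,0.02,0.08],[0,0,0.02,0.08],[0,0,0.02,0],[0,0,0,0],[0,0,0,0]])

```text
clock: 2.18
tcp_pos: [0.5499, 0.0083, 0.1704]
eef_rot: [-2.056, -2.374, 0.004]
wrist_force: [0.6, -0.3, 1.0]
grip_width: 0.085
```

```bash
python3 - <<'E'
from h import *
f=cam("wrist");s=arm.observe()
print(s["clock"],s["tcp_pos"],s["eef_rot"],s["wrist_force"],s["qpos"])
cv2.imwrite("pics/w1.png",cv2.resize(f["img"][:,:,::-1],(800,600)))
print(f["T"].round(3))
a=load("top")
for u in((167,207.4),(226.8,200.4)):
    X=onz(a,u,.066);print(X,proj(f,X)/.64)
E
```

```text
2.2333 [0.55064404 0.00827466 0.17205278] [ 2.05650150e+00  2.37415100e+00 -3.78838089e-04] [ 0.1267493  -0.39288321  1.29210266] [ 3.80319973e-01 -9.02566750e-02 -1.50952746e-01  6.51124668e-04
 -1.51003616e+00 -1.80801350e+00]
[[-0.143 -0.94  -0.311  0.469]
 [ 0.99  -0.136 -0.044 -0.004]
 [-0.001 -0.314  0.949  0.312]
 [ 0.     0.     0.     1.   ]]
[0.53126205 0.13820196 0.066     ] [634.98600796 307.85131099]
[0.54858885 0.00778983 0.066     ] [408.2417151  305.29922086]
```

View pics/w1.png

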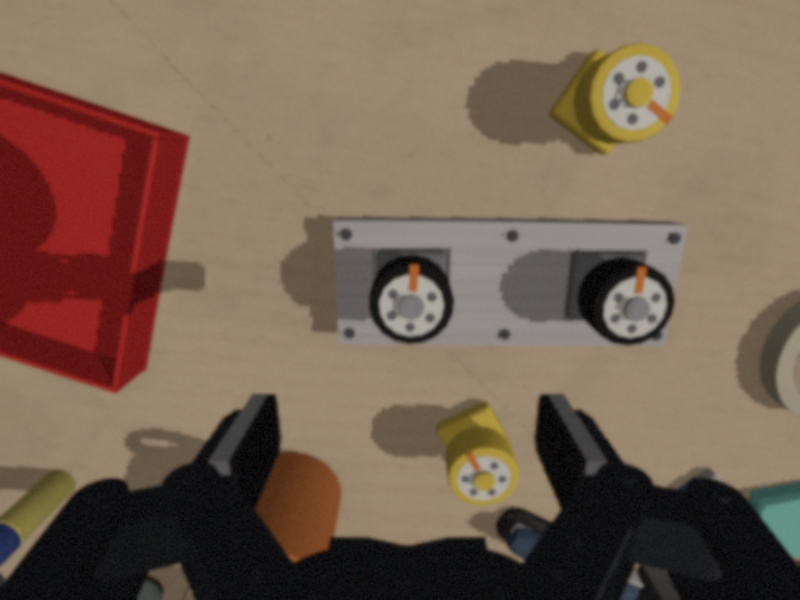

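The wrist view puts the hubs at (410,305) and (633,309), within 2 px (about 1 mm) of the predictions, and both bars point the same way. I will test the right-hand pocket (y≈0.008) first.

Request:
apply_moves(deltas=[[0,-0.002,0.03,0],[0,0,0.03,0],[0,0,0.03,0],[0,0,0.025,0],[0,0,0.015,0],[0,0,0.011,0],[0,0,0,0]])

```text
clock: 2.82
tcp_pos: [0.548, 0.0081, 0.0293]
eef_rot: [-2.057, -2.373, 0.002]
wrist_force: [-0.5, 0.5, -0.6]
grip_width: 0.0848
```

Request:
apply_moves(deltas=[[0,0,0,0],[0,0,0,0],[0,0,0,0],[0,0,0,0],[0,0,0,0],[0,0,0,0],[0,0,0,0],[0,0,0,0]], jaw=0.04)

```text
clock: 3.48
tcp_pos: [0.5498, 0.0088, 0.0326]
eef_rot: [2.055, 2.373, 0.005]
wrist_force: [-1.0, 1.9, 6.7]
grip_width: 0.0486
```

Request:
apply_moves(deltas=[[0,0,0,-0.1],[0,0,0,-0.1],[0,0,0,-0.1],[0,0,0,-0.1],[0,0,0,-0.1],[0,0,0,-0.1],[0,0,0,-0.1],[0,0,0,-0.1],[0,0,0,-0.1],[0,0,0,-0.1],[0,0,0,-0.1],[0,0,0,-0.1],[0,0,0,-0.1],[0,0,0,-0.1],[0,0,0,-0.1],[0,0,0,-0.1],[0,0,0,0],[0,0,0,0]])

```text
clock: 4.98
tcp_pos: [0.5491, 0.0093, 0.0326]
eef_rot: [-0.272, 3.128, 0.002]
wrist_force: [-5.0, 5.8, 9.4]
grip_width: 0.0489
```

```bash
python3 -c "
from h import *
s=arm.observe();print(s)"
```

```text
{'clock': 4.9833, 'qpos': array([ 3.82378428e-01, -2.75615861e-02, -3.48929695e-01, -6.93852239e-04,
       -1.24697363e+00, -2.08861589e-01]), 'qd': array([-0.00014801, -0.00103218, -0.00010265, -0.00035404,  0.00066916,
       -0.01520206]), 'effort': array([ -2.64254026, -27.52746105,  29.97439384,   7.14361086,
         1.14430334,   0.21222941]), 'tcp_pos': array([0.54914694, 0.00930217, 0.03255196]), 'eef_rot': array([-2.71686907e-01,  3.12765755e+00,  2.11067314e-03]), 'wrist_force': array([-4.9651075 ,  5.8148264 ,  9.38561889]), 'torque': array([ 1.56706741,  1.85671473, -0.01100202]), 'grip_width': 0.0489164245850869}
```

Request:
apply_moves(deltas=[[0,0,0,0],[0,0,0,0],[0,0,0,0],[0,0,0,0],[0,0,0,0],[0,0,0,0],[0,0,0,0]], jaw=0.085)

```text
clock: 5.57
tcp_pos: [0.5485, 0.0082, 0.0302]
eef_rot: [0.27, -3.13, 0.0]
wrist_force: [0.6, -0.2, 0.2]
grip_width: 0.085
```

Request:
apply_moves(deltas=[[0,0,-0.015,0],[0,0,-0.03,0],[0,0,-0.03,0],[0,0,-0.03,0],[0,0,-0.035,0],[0,0,0,0],[0,0,0,0]])

```text
clock: 6.15
tcp_pos: [0.5497, 0.0085, 0.173]
eef_rot: [-0.269, 3.125, 0.002]
wrist_force: [-0.5, 0.3, -0.5]
grip_width: 0.0846
```

```bash
python3 - <<'E'
from h import *
f=cam("wrist");s=arm.observe()
print(s["clock"],s["tcp_pos"],s["eef_rot"],s["qpos"])
a=cam("top")
i1=cv2.resize(f["img"][:,:,::-1],(533,400));i2=cv2.resize(a["img"][175:240,140:260,::-1],(370,200),interpolation=cv2.INTER_CUBIC)
o=np.zeros((600,533,3),np.uint8);o[:400]=i1;o[400:,:370]=i2
cv2.imwrite("pics/w2.png",o)
for X in((.5488,.0085,.066),(.5313,.1372,.066)): print(proj(f,np.array(X))*533/512)
E
```

```text
6.2 [0.54875543 0.00848143 0.17075536] [-2.69557728e-01  3.12879652e+00  1.36159432e-03] [ 3.81298709e-01 -9.59509772e-02 -1.58217377e-01 -4.79647102e-04
 -1.50712413e+00 -2.09385342e-01]
[272.18364286 204.25416953]
[267.31472512 325.85330875]
```

View pics/w2.png

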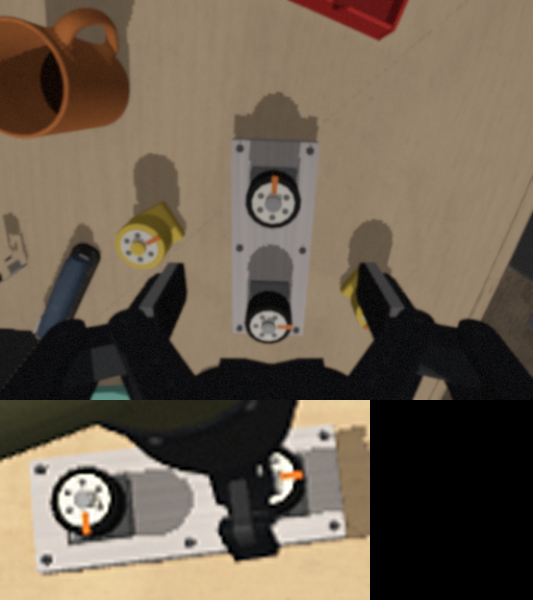

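The right roller's bar swung 90° and stayed, so it is free. Next I test the left roller, hub at (268,326) where predicted.

Request:
apply_moves(deltas=[[-0.0012,0.0325,0,0],[-0.0012,0.0325,0,0],[-0.0012,0.0325,0,0],[-0.0012,0.0325,0,0],[0,0,0,0],[0,0,0.03,0],[0,0,0.03,0],[0,0,0.03,0],[0,0,0.025,0],[0,0,0.015,0],[0,0,0.01,0],[0,0,0,0]])

```text
clock: 7.25
tcp_pos: [0.5291, 0.1361, 0.0267]
eef_rot: [0.269, -3.125, 0.003]
wrist_force: [-0.1, -0.4, 0.3]
grip_width: 0.0848
```

Request:
apply_moves(deltas=[[0,0,0,0],[0,0,0,0],[0,0,0,0],[0,0,0,0],[0,0,0,0],[0,0,0,0],[0,0,0,0],[0,0,0,0]], jaw=0.04)

```text
clock: 7.92
tcp_pos: [0.5319, 0.1376, 0.0321]
eef_rot: [-0.27, 3.127, 0.001]
wrist_force: [-1.5, -0.6, 6.2]
grip_width: 0.0489
```

Request:
apply_moves(deltas=[[0,0,0,0.1],[0,0,0,0.1],[0,0,0,0.1],[0,0,0,0.1],[0,0,0,0.1],[0,0,0,0.1],[0,0,0,0.1],[0,0,0,0.1],[0,0,0,0.1],[0,0,0,0.1],[0,0,0,0.1],[0,0,0,0.1],[0,0,0,0.1],[0,0,0,0.1],[0,0,0,0.1],[0,0,0,0.1],[0,0,0,0],[0,0,0,0]])

```text
clock: 9.42
tcp_pos: [0.5311, 0.1387, 0.0306]
eef_rot: [-2.054, -2.376, -0.004]
wrist_force: [-1.6, 5.3, 0.4]
grip_width: 0.0485
```

```bash
python3 -c "
from h import *
s=arm.observe();print(s)"
```

```text
{'clock': 9.4167, 'qpos': array([ 6.20448051e-01, -2.62641982e-02, -3.50950308e-01, -1.79798568e-03,
       -1.24390901e+00, -2.04537641e+00]), 'qd': array([-0.00382256,  0.00048362,  0.00114321, -0.00304488, -0.00032162,
        0.01577287]), 'effort': array([ -3.23413923, -30.92091322,  31.45657539,   8.04715276,
        -0.66953447,  -0.32285965]), 'tcp_pos': array([0.53107511, 0.13871101, 0.03062574]), 'eef_rot': array([-2.05359975, -2.37595782, -0.00398935]), 'wrist_force': array([-1.59787562,  5.30498206,  0.40667645]), 'torque': array([1.91548363, 0.53908194, 0.1159581 ]), 'grip_width': 0.04854867053658447}
```

Request:
apply_moves(deltas=[[0,0,0,0],[0,0,0,0],[0,0,0,0],[0,0,0,0],[0,0,0,0],[0,0,0,0],[0,0,0,0]], jaw=0.085)

```text
clock: 10.0
tcp_pos: [0.531, 0.1371, 0.0303]
eef_rot: [-2.057, -2.374, 0.0]
wrist_force: [0.1, 0.0, 0.3]
grip_width: 0.0851
```

Request:
apply_moves(deltas=[[0,0,-0.015,0],[0,0,-0.03,0],[0,0,-0.03,0],[0,0,-0.03,0],[0,0,-0.035,0],[0,0,0,0],[0,0,0,0]])

```text
clock: 10.58
tcp_pos: [0.5321, 0.1377, 0.1731]
eef_rot: [2.056, 2.373, 0.008]
wrist_force: [0.1, 1.6, -0.7]
grip_width: 0.0847
```

```bash
python3 - <<'E'
from h import *
f=cam("wrist");s=arm.observe()
print(s["clock"],s["tcp_pos"],s["eef_rot"],s["qpos"])
cv2.imwrite("pics/w3.png",cv2.resize(f["img"][:,:,::-1],(800,600)))
for X in((.5488,.0085,.066),(.5313,.1372,.066)): print(proj(f,np.array(X))/.64)
E
```

```text
10.6333 [0.53117047 0.13745792 0.17082149] [-2.05721624 -2.37415475 -0.00251383] [ 6.19158841e-01 -9.64684563e-02 -1.58568196e-01 -5.09059722e-04
 -1.50717295e+00 -2.04712325e+00]
[185.059388  301.9996853]
[407.68271247 303.49852206]
```

View pics/w3.png

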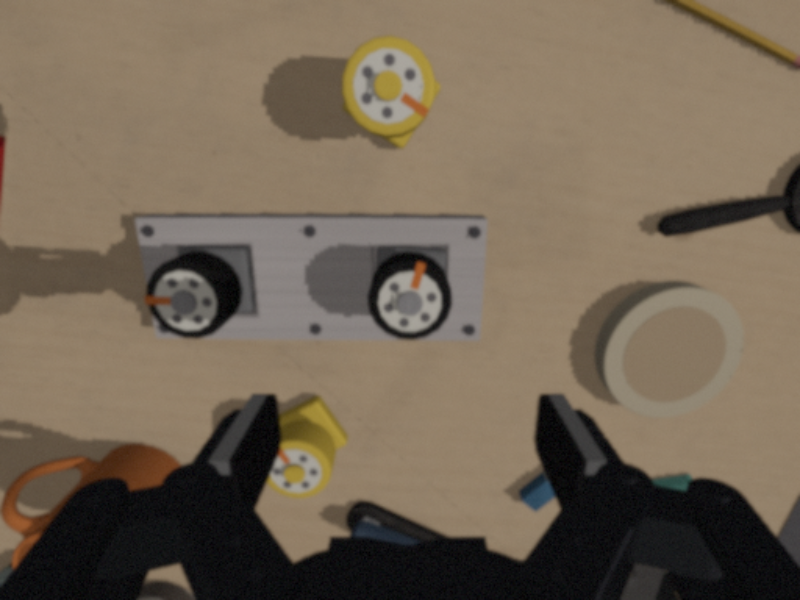

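The left bar, now at (418,275), moved only about 0.2 rad for a 1.6 rad twist, so that roller binds. The right one still shows its quarter turn. I regrip the left roller and lift it.

Request:
apply_moves(deltas=[[0,0,0.03,0],[0,0,0.03,0],[0,0,0.03,0],[0,0,0.025,0],[0,0,0.015,0],[0,0,0.01,0],[0,0,0,0]])

```text
clock: 11.22
tcp_pos: [0.529, 0.1362, 0.0266]
eef_rot: [-2.056, -2.372, 0.009]
wrist_force: [-0.2, 0.3, -0.6]
grip_width: 0.085
```

Request:
apply_moves(deltas=[[0,0,0,0],[0,0,0,0],[0,0,0,0],[0,0,0,0],[0,0,0,0],[0,0,0,0],[0,0,0,0],[0,0,0,0]], jaw=0.04)

```text
clock: 11.88
tcp_pos: [0.5318, 0.1381, 0.0321]
eef_rot: [2.056, 2.374, 0.005]
wrist_force: [-3.2, 3.2, 5.9]
grip_width: 0.0492
```

Request:
apply_moves(deltas=[[0,0,-0.005,0],[0,0,-0.005,0],[0,0,-0.005,0],[0,0,-0.01,0],[0,0,-0.02,0],[0,0,-0.025,0],[0,0,-0.025,0],[0,0,-0.025,0],[0,0,0,0],[0,0,0,0]])

```text
clock: 12.72
tcp_pos: [0.5315, 0.137, 0.1525]
eef_rot: [2.057, 2.373, 0.004]
wrist_force: [-0.4, 0.0, -2.7]
grip_width: 0.0488
```

```bash
python3 - <<'E'
from h import *
f=cam("wrist");s=arm.observe()
print(s["clock"],s["tcp_pos"],s["eef_rot"],s["wrist_force"],s["grip_width"])
cv2.imwrite("pics/w4.png",cv2.resize(f["img"][:,:,::-1],(512,384)))
th=2*np.arctan2(s["eef_rot"][1],s["eef_rot"][0]);d=np.array([.5467,-.2381])-s["tcp_pos"][:2]
print(d@[np.cos(th),np.sin(th)],d@[np.sin(th),-np.cos(th)])
E
```

```text
12.7667 [0.53071871 0.13690705 0.15056647] [-2.05751032e+00 -2.37345686e+00  1.45291951e-04] [-0.10673467  0.59304004 -2.0243802 ] 0.049044917168417246
-0.3734805865034086 -0.0373890131661423
```

View pics/w4.png

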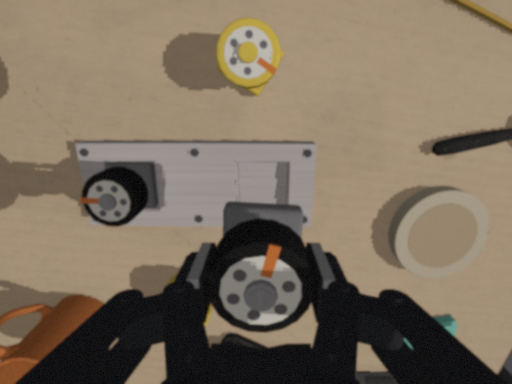

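The roller is held upright at (262,290) and its pocket is empty; the good one is untouched at (107,200). On to the tray.

Request:
apply_moves(deltas=[[-0.0125,-0.0012,0,0],[-0.025,-0.0025,0,0],[-0.028,-0.0028,0,0],[-0.028,-0.0028,0,0],[-0.028,-0.0028,0,0],[-0.028,-0.0028,0,0],[-0.028,-0.0028,0,0],[-0.028,-0.0028,0,0],[-0.028,-0.0028,0,0],[-0.028,-0.0028,0,0],[-0.028,-0.0028,0,0],[-0.028,-0.0028,0,0],[-0.028,-0.0028,0,0],[-0.018,-0.0018,0,0],[-0.01,-0.001,0,0],[0,0,0,0],[0,0,0,0]])

```text
clock: 14.18
tcp_pos: [0.5464, -0.2382, 0.149]
eef_rot: [-2.057, -2.371, 0.002]
wrist_force: [-1.0, -0.1, -0.8]
grip_width: 0.0483
```

Request:
apply_moves(deltas=[[0,0,0.015,0],[0,0,0.02,0],[0,0,0.02,0],[0,0,0.02,0],[0,0,0.015,0],[0,0,0.01,0],[0,0,0.008,0],[0,0,0.006,0],[0,0,0.005,0],[0,0,0.003,0],[0,0,0,0],[0,0,0,0]])

```text
clock: 15.18
tcp_pos: [0.5475, -0.2379, 0.0288]
eef_rot: [2.057, 2.374, 0.0]
wrist_force: [-0.9, 0.4, -1.3]
grip_width: 0.0485
```

Request:
apply_moves(deltas=[[0,0,0.001,0],[0,0,0.001,0],[0,0,0.001,0],[0,0,0,0],[0,0,0,0]])

```text
clock: 15.6
tcp_pos: [0.5475, -0.2379, 0.0262]
eef_rot: [2.057, 2.374, 0.0]
wrist_force: [-1.8, 1.0, 3.5]
grip_width: 0.0486
```

Contact (+3.5 N). Release and retreat.

Request:
apply_moves(deltas=[[0,0,0,0],[0,0,0,0],[0,0,0,0],[0,0,0,0],[0,0,0,0],[0,0,0,0],[0,0,0,0]], jaw=0.085)

```text
clock: 16.18
tcp_pos: [0.5472, -0.2378, 0.0252]
eef_rot: [-2.057, -2.374, 0.0]
wrist_force: [-0.2, 0.1, 0.0]
grip_width: 0.0851
```

Request:
apply_moves(deltas=[[0,0,-0.01,0],[0,0,-0.02,0],[0,0,-0.03,0],[0,0,-0.03,0],[0,0,-0.03,0],[0,0,-0.03,0],[-0.03,0,-0.02,0],[-0.03,0,0,0],[-0.03,0,0,0],[-0.03,0,0,0],[0,0,0,0],[0,0,0,0]])

```text
clock: 17.18
tcp_pos: [0.5639, -0.358, 0.1949]
eef_rot: [-2.059, -2.371, 0.001]
wrist_force: [0.4, 1.1, 0.7]
grip_width: 0.085
```

```bash
python3 - <<'E'
from h import *
f=cam("wrist");s=arm.observe()
print(s["clock"],s["tcp_pos"],s["wrist_force"],s["grip_width"])
a=cam("top");b=cam("scene")
o=np.zeros((600,800,3),np.uint8)
o[:300,:400]=cv2.resize(a["img"][:,:,::-1],(400,300));o[:300,400:]=cv2.resize(f["img"][:,:,::-1],(400,300))
o[300:,:400]=cv2.resize(b["img"][130:310,170:410,::-1],(400,300));o[300:,400:]=cv2.resize(a["img"][150:270,130:290,::-1],(400,300))
cv2.imwrite("pics/fin.png",o)
E
```

```text
17.2333 [ 0.56411008 -0.35700512  0.19534521] [ 0.41800946  0.64531393 -0.7586461 ] 0.085380333667875
```

View pics/fin.png

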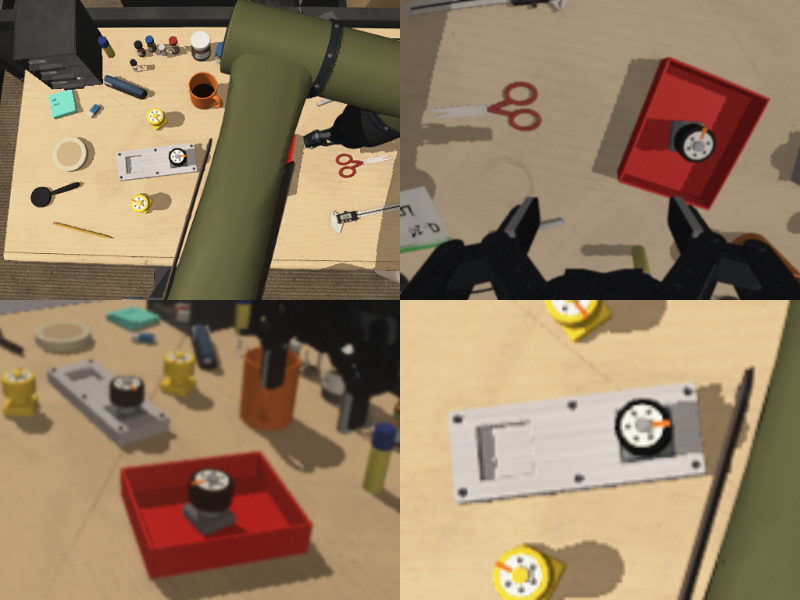

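The binding roller stands in the tray (693,140), the good one is seated in its pocket (643,427), and both yellow look-alikes are where they were.

```bash
python3 -c "
from workcell import arm
print(arm.close_job())"
```

```text
the job is handed in; nothing more can be done
None
```

The roller that binds is in the red tray, and the good one is still seated upright in the stand. I handed the job in at about 17 s; no verdict was reported.

- **Test:** I gripped each wheel where it stood, twisted it about 1.6 rad and let go. The one in the pocket nearer the tray turned about 90° and stayed there. The one in the far pocket moved only about 0.2 rad, then the fingers slipped round its tyre, so that is the one that binds.
- **Move:** I lifted the far-pocket roller straight out and lowered it into the tray until it touched the floor (+3.5 N). I then released it and backed the arm away.
- **Last checks:** The final pictures show the rejected roller upright near the middle of the tray. The good one still shows its quarter turn, and the yellow look-alikes are undisturbed. The highest wrist reading was about 12 N, seen in the reports at the end of each move. No check failed or disagreed; image and predicted positions matched to about 1 mm.

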